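Vent a bottle cap for the steriliser

ROBOT

A 6-joint arm with a two-finger parallel gripper is mounted at the origin on the work surface. World frame = base frame: x ahead of the robot, y to its left, z up, the work surface at z = 0. Lengths are in mm, angles in rad, forces in N, time in s.
With the tool pointing down it reaches from about 350 to 775 mm from the base axis. Payload 7.3 kg.
Tool frame: the origin (TCP) lies midway between the tips of the shut fingers; the grasp point (between the pads) lies 19 mm behind it; z points along the fingers, y is the direction in which the jaws open and shut (so a half turn about z gives the same grasp; the last joint's range is limited). The gripper opens to 92 mm and grips with 3 to 60 N. Pads are 19 mm wide; open, the fingers measure 130 mm over their backs; the gripper's body (75 mm by 190 mm) begins 47 mm behind the grasp point.
Start: joints at [1.112, 0.342, 1.524, -0, 1.275, -0.146], TCP at [161.541, 499.549, 226.741] pointing down, gripper open.
Joint ranges: [-2.53, 2.53], [-0.77, 2.02], [0.04, 2.7], [-1, 4.14], [0.28, 2.66], [-3.11, 3.11]. Speed limits (rad/s): [2.57, 2.57, 3.14, 3.14, 3.14, 3.14].

INTERFACE

Orientations are given as [roll, pitch, yaw] about the fixed x, y, z axes, in that order (R = Rz(yaw) Ry(pitch) Rx(roll)).
In Python, from plant import sensors, imaging, ticket gives the robot as it stands. The module is installed in compiled form; this text tells all that it offers.
- The arm moves only by the tool arm_command, never from a script. Its argument "increments" is one flat list of numbers, 5 for each row, row after row: the closure, from 0 (fully open) to 1 (shut), then the shift along the tool's x, y, z in mm, then the turn about the tool's z in degrees. In form: [hand, dx, dy, dz, spin, hand, dx, dy, dz, spin, ...]. A call has 1 to 20 rows; each row is the pose to reach, as a shift and turn from the pose commanded when the call began, along the tool's axes at that moment; what a row does not reach only later rows make up. A row lasts 1/8 s, in which the tool goes at most 62.5 mm and 10.7 degrees, less where a joint would pass 70% of its speed; a pose out of reach is approached as far as the arm can. A call with a gripper value outside its range is refused whole. The fingers move at their own pace and stop on an object; the grip force is fixed at half the most. Time passes only in rows, so rows that repeat a pose let the fingers close. It gives the time, the measured TCP pose, the force and the opening at its end, in the units of the state.
- sensors.get_obs(): the state, without advancing time (a new reading comes with each control period).
- imaging.capture(name): name is "side" or "top" or "wrist"; returns the picture (400x640x3 uint8, blue, green, red); there is no depth.
- imaging.calibration(name): a dict with "fx", "fy", "cx", "cy" (pixels), "D" ([k1, k2, p1, p2, k3] as OpenCV has them; the pictures are not rectified), "world_to_cam" (4x4, takes a point from world to camera coordinates); the wrist camera has in their place "hand_eye" (4x4, takes a point from camera to tool coordinates, whose origin is the TCP and whose axes are the flange's). Camera axes: x right, y down, z forward; pixel columns grow to the right and rows downward; lengths in mm; the calibration is good to about 2 mm. A picture is of the moment at which its call begins: read the wrist's pose just before it. calibration takes no time and is no camera call.
- ticket.close_job(): hands the job in, once; it reports no verdict.
The state is a dict: "time": time; "joint_positions": joint angles; "dq": joint speeds; "tau": joint torques, N m; "tool_pos": TCP position; "tcp_rot": TCP orientation; "contact_force": force on the tool from outside, world axes, zero at the start; "moment": the same for the moment, N m; "grip_width": finger opening in mm.
Only numpy, scipy, OpenCV 4.12 (cv2) and the standard library are available. Lean on these libraries where they do the work, as an engineer would, in place of code of your own. Each camera call takes 0.05 s, during which the arm holds its last target. There are 200 camera calls.

TASK

Get the steel tray ready for the steriliser: one amber vial already stands in its open bay, so add two of the three matching vials from the bench, leaving exactly three standing upright in the bay, and leave the spare vial and everything else on the bench where it is. Then screw the cap of the clear bottle in the tray clockwise, seen from above, all the way down until it bottoms out, and after that back it off a quarter turn so that it can vent. Finish while still gripping the cap at that position: do not let go of it.

Things in the scene. Friction and masses are not known exactly. Their poses are not given: they have to be found in the camera images.
- tray: stainless steel steriliser tray fixed to the bench, 190 x 280 mm (its x, y), floor 3 mm thick, walls and divider 22 mm high and 3 mm thick; origin under its centre on the bench; yaw up to 0.35 rad. A divider wall lies at its y = 12 mm: the open vial bay is the -y part (inside: x -92 to 92 mm, y -137 to 10 mm), the bottle stands in the +y part
- bay_center (a point): centre of the vial bay's floor, on the floor's upper face, 3 mm above the bench; axes as the tray's
- cap_center (a point): centre (half-way up) of the bottle's blue ribbed screw cap, 40 mm diameter, 28 mm tall, axis upright, with a small moulded bar on its top as a turn mark; at the tray's x 0, y 75 mm, about 97 mm above the bench when tight and 4 mm higher per turn of unscrewing; its lower edge is then 83 mm above the bench, only a narrow neck below it
- bottle: the clear glass bottle that carries the cap, held fast in the tray; 56 mm diameter, shoulder sloping in from 58 to 71 mm above the bench; origin at its underside's centre, 3 mm above the bench
- cap (a joint): turn of the cap on its thread, rad: 0 is bottomed out (a hard stop); it grows counter-clockwise seen from above (unscrewing), up to 5.0; it starts already on the thread, 2.4 to 4.2 rad loose; friction 0.05 N m, it stays where it is left
- vial_a_center (a point): amber glass vial with a white cap, standing on the bench to the right (-y) of the tray; upright cylinder 26 mm diameter, 58 mm tall; this point is its centre, 29 mm above its underside; about 40 g, all four vials are alike and interchangeable except for where they start
- vial_b_center (a point): amber glass vial with a white cap, standing on the bench to the right (-y) of the tray; upright cylinder 26 mm diameter, 58 mm tall; this point is its centre, 29 mm above its underside; about 40 g, all four vials are alike and interchangeable except for where they start
- vial_c_center (a point): amber glass vial with a white cap, standing on the bench to the right (-y) of the tray; upright cylinder 26 mm diameter, 58 mm tall; this point is its centre, 29 mm above its underside; about 40 g, all four vials are alike and interchangeable except for where they start
- vial_d_center (a point): amber glass vial with a white cap, the one already in the bay, in its -x half; upright cylinder 26 mm diameter, 58 mm tall; this point is its centre, 29 mm above its underside; about 40 g, all four vials are alike and interchangeable except for where they start
- pot: bystander: squat amber glass pot with a white cap, 42 mm diameter, 34 mm tall, loose, among the vials; origin at its underside's centre
- tall_bottle: bystander: taller amber glass bottle with a white cap, 32 mm diameter, 78 mm tall, loose, among the vials; origin at its underside's centre
- wash_bottle: bystander: white plastic bottle, 60 mm diameter, 150 mm tall, loose, left of the tray and near the robot; origin at its underside's centre
- forceps: bystander: steel forceps 120 mm long, 6 mm high, lying loose beyond the vials; origin at its middle, on the bench
Not all that is in view belongs to the job. What is shaped like the part that bears vial_a_center but pink is not meant. Leave any turquoise look-alike of the part that bears vial_b_center alone.

How it is judged:
By the outcome, as a careful person would: the job done as asked, in the order asked, and still so for the second after the job is handed in, while the arm keeps its last pose, push and grip.
It also fails if it takes over 61 s, if anything falls off the work surface, if the arm or the gripper's body presses on something with over 40 N, if the wrist force passes 120 N, or if a joint passes its speed limit or range.

## Working session

There is one attempt and no reset: what is moved stays moved. The work goes in short steps, Python scripts to look and compute and a tool call to move; the robot and the scene stay as the last step left them, time stands still between calls to the robot, and variables do not carry over. Pictures are saved under pics/ and viewed, about 8 in all and at most 12, crops included, and the job is handed in when it is done.

Besides the shell and the picture viewer there is one more tool, called as name(argument=value, ...), one argument or row to a line, values as JSON. arm_command: Moves the arm, as the interface text tells. Its arguments: {"type":"object","properties":{"increments":{"type":"array","items":{"type":"number"}}},"required":["increments"]}

```bash
mkdir -p pics
python3 - <<'E'
from plant import sensors, imaging
import cv2,numpy as np
o=sensors.get_obs(); print({k:np.round(v,3).tolist() for k,v in o.items()})
for n in ["top","side","wrist"]:
    im=imaging.capture(n); cv2.imwrite(f"pics/{n}0.png",im)
    print(n,{k:np.round(v,4).tolist() for k,v in imaging.calibration(n).items()})
E
```

```text
{'time': 0.0, 'joint_positions': [1.112, 0.343, 1.525, 0.0, 1.275, -0.146], 'dq': [-0.001, -0.0, -0.0, 0.001, 0.001, 0.0], 'tau': [-0.002, -43.124, -24.422, 0.072, 0.056, -0.0], 'tool_pos': [161.342, 499.17, 226.07], 'tcp_rot': [-3.14, -0.0, 2.829], 'contact_force': [0.204, -0.249, 0.582], 'moment': [-0.011, -0.029, -0.011], 'grip_width': 91.67}
top {'fx': 361.0319, 'fy': 361.0319, 'cx': 316.16, 'cy': 201.4181, 'D': [0.0135, 0.0, 0.0, 0.0, 0.0], 'world_to_cam': [[0.002, -0.9999, 0.01, 78.8908], [-0.9939, -0.0031, -0.1099, 535.8253], [0.1099, -0.0097, -0.9939, 1197.7014], [0.0, 0.0, 0.0, 1.0]]}
side {'fx': 412.6022, 'fy': 412.6022, 'cx': 318.9204, 'cy': 204.8513, 'D': [-0.0987, 0.0, 0.0, 0.0, 0.0], 'world_to_cam': [[0.9911, -0.133, -0.001, -536.2616], [-0.0693, -0.5097, -0.8576, 159.9782], [0.1136, 0.85, -0.5144, 981.0151], [0.0, 0.0, 0.0, 1.0]]}
wrist {'fx': 302.3605, 'fy': 302.3605, 'cx': 323.9845, 'cy': 199.8832, 'D': [-0.0458, 0.0, 0.0, 0.0, 0.0], 'hand_eye': [[-0.0013, -0.9539, -0.3002, 80.7905], [1.0, -0.001, -0.0012, -0.5361], [0.0008, -0.3002, 0.9539, -156.7002], [0.0, 0.0, 0.0, 1.0]]}
```

View pics/top0.png

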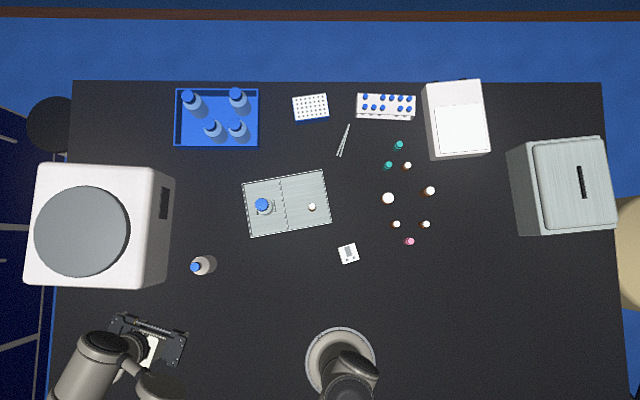

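View pics/side0.png

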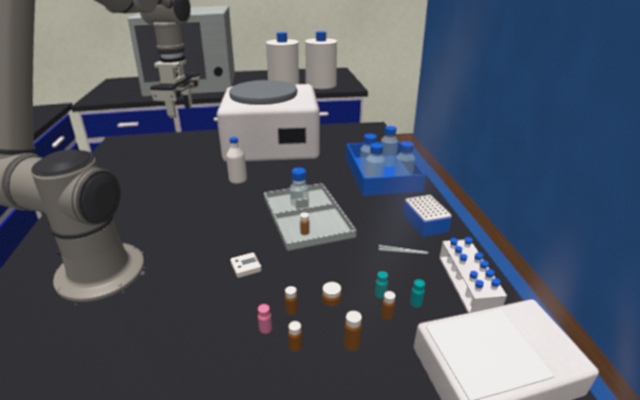

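Top view: robot at the bottom centre (340,370), +x up and +y to the left. The white-capped small vials are at (407,166), (397,224) and (426,224). The look-alikes are the tall bottle (429,190), the pot (388,198), teal vials (399,145) and (388,165), and the pink vial (409,241). The tray vial is at (312,207) and the blue cap at (263,206). The side view agrees: amber vials at (388,305), (291,300) and (294,335), the bigger bottle at (352,330), and pink at (264,319).

```bash
cat > h.py <<'E'
import numpy as np,cv2
from plant import sensors,imaging
from scipy.spatial.transform import Rotation as R
def cam(n,obs=None):
    c=imaging.calibration(n)
    K=np.array([[c['fx'],0,c['cx']],[0,c['fy'],c['cy']],[0,0,1.]]);D=np.array(c['D'],float)
    if n=='wrist':
        T=np.eye(4);T[:3,:3]=R.from_euler('xyz',obs['tcp_rot']).as_matrix();T[:3,3]=obs['tool_pos']
        W=T@np.array(c['hand_eye'])
    else: W=np.linalg.inv(np.array(c['world_to_cam']))
    return K,D,W
def cast(C,px,z):
    K,D,W=C
    u=cv2.undistortPoints(np.array(px,float).reshape(-1,1,2),K,D).reshape(-1,2)
    d=np.c_[u,np.ones(len(u))]@W[:3,:3].T
    return W[:3,3]+d*((z-W[2,3])/d[:,2:])
def proj(C,P):
    K,D,W=C;M=np.linalg.inv(W)
    return cv2.projectPoints(np.array(P,float).reshape(-1,1,3),cv2.Rodrigues(M[:3,:3])[0],M[:3,3],K,D)[0].reshape(-1,2)
def blobs(m,amin=10):
    n,l,s,c=cv2.connectedComponentsWithStats(m.astype(np.uint8))
    return [(c[i],s[i]) for i in range(1,n) if s[i][4]>=amin]
E
python3 - <<'E'
from h import *
im=cv2.imread('pics/top0.png');C=cam('top')
hsv=cv2.cvtColor(im,cv2.COLOR_BGR2HSV)
wh=(hsv[...,1]<60)&(hsv[...,2]>170)
for c,s in blobs(wh,8):
    if 230<c[0]<450 and 130<c[1]<260 and s[4]<200: print('white',c.round(1),s,[cast(C,c,z)[0,:2].round(0).tolist() for z in(34,58,78)])
bl=(abs(hsv[...,0].astype(int)-108)<12)&(hsv[...,1]>120)&(hsv[...,2]>90)
for c,s in blobs(bl,20):
    if 190<c[0]<330 and 160<c[1]<300: print('blue',c.round(1),s,cast(C,c,108).round(0))
# tray: grey region
g=(hsv[...,2]>75)
g=cv2.morphologyEx(g.astype(np.uint8),cv2.MORPH_OPEN,np.ones((3,3)))
n,l,s,c=cv2.connectedComponentsWithStats(g)
i=l[200,300];r=cv2.minAreaRect(np.argwhere(l==i)[:,::-1].astype(np.float32));b=cv2.boxPoints(r);print(s[i],r,b.round(0))
P=cast(C,b,22);print(P.round(0),P.mean(0).round(0));
for k in range(4):
    d=P[k]-P[k-1];print(np.hypot(*d[:2]).round(0),np.arctan2(d[1],d[0]).round(3))
z=im[130:260,230:450];cv2.imwrite('pics/topcrop.png',cv2.resize(z,None,fx=3.6,fy=3.6,interpolation=cv2.INTER_CUBIC))
E
```

```text
white [343.1 141.1] [337 124  13  33  76] [[745.0, -12.0], [738.0, -10.0], [732.0, -9.0]]
white [407.5 164.5] [405 162   6   6  32] [[663.0, -233.0], [658.0, -226.0], [654.0, -221.0]]
white [430.1 190.1] [426 186   9   9  57] [[575.0, -307.0], [571.0, -299.0], [569.0, -293.0]]
white [387.9 197.5] [383 192  11  11  98] [[549.0, -163.0], [546.0, -158.0], [544.0, -154.0]]
white [396.2 223.4] [393 221   7   6  35] [[461.0, -189.0], [460.0, -184.0], [459.0, -179.0]]
white [425.9 223.6] [423 221   7   6  35] [[461.0, -290.0], [460.0, -282.0], [459.0, -276.0]]
blue [261.2 204.2] [255 198  13  13 129] [[518. 255. 108.]]
blue [194.3 266.4] [190 262  10   9  72] [[323. 459. 108.]]
[ 242  170   90   68 4594] ((285.75970458984375, 202.75668334960938), (56.05110168457031, 83.72674560546875), 79.4389877319336) [[239. 183.]
 [322. 168.]
 [332. 223.]
 [250. 238.]]
[[600. 343.  22.]
 [654.  61.  22.]
 [464.  26.  22.]
 [412. 304.  22.]] [532. 184.  22.]
192.0 0.206
287.0 -1.379
193.0 -2.96
283.0 1.757
```

View pics/topcrop.png

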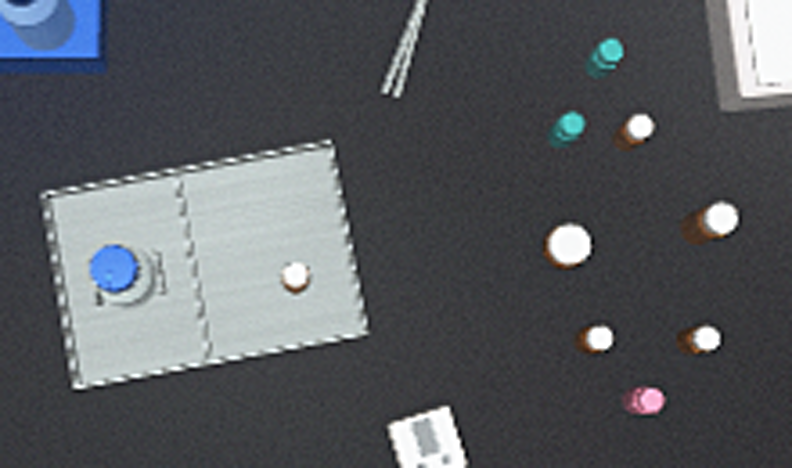

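Tray is at about (532,184) with yaw about 0.19. The cap estimate (518,255) fits its given tray position. Candidates are as listed; I choose the two near vials at (397,224) and (426,224), and the crop shows both amber and white, the pink one below them. The one at (407,166) is the spare. I'm moving above the first vial.

arm_command(
  increments=[0,-272,-227,0,-5,0,-272,-227,0,-5,0,-272,-227,0,-5,0,-272,-227,0,-5,0,-272,-227,0,-5,0,-272,-227,0,-5,0.2,-494,-558,86,-18,0.2,-494,-558,86,-18,0.2,-494,-558,86,-18,0.2,-494,-558,86,-18,0.2,-494,-558,86,-18,0.2,-494,-558,86,-18,0.2,-494,-558,86,-18,0.2,-494,-558,86,-18,0.2,-494,-558,86,-18],
)

```text
time: 2.02
tool_pos: [459.4, -182.8, 140.4]
tcp_rot: [3.141, -0.001, -3.141]
contact_force: [0.6, 0.2, 0.1]
grip_width: 73.3
```

```bash
cat >> h.py <<'E'
def go(o,P,yaw):
    "shift in tool axes and spin (deg) from reading o to world P, yaw"
    M=R.from_euler('xyz',o['tcp_rot']).as_matrix()
    dy=(yaw-o['tcp_rot'][2]+np.pi)%(2*np.pi)-np.pi
    return (M.T@(np.array(P)-o['tool_pos'])).round(1).tolist(), round(-np.degrees(dy),1)
def look(name):
    o=sensors.get_obs();im=imaging.capture('wrist');cv2.imwrite(f'pics/{name}.png',im)
    print('t',round(o['time'],2),np.round(o['tool_pos'],1),np.round(o['tcp_rot'],3),'j6',round(o['joint_positions'][5],2),'F',np.round(o['contact_force'],1),'w',round(o['grip_width'],1))
    return o,im,cam('wrist',o)
def whites(im,C,z,amin=100):
    h=cv2.cvtColor(im,cv2.COLOR_BGR2HSV)
    for c,s in blobs((h[...,1]<70)&(h[...,2]>165),amin): print('white',c.round(0),s,cast(C,c,z)[0].round(1))
E
python3 - <<'E'
from h import *
o,im,C=look('w1');whites(im,C,58)
print(go(o,[460,-184,140],np.pi))
E
```

```text
t 2.02 [ 459.4 -182.8  140.4] [ 3.141e+00 -1.000e-03 -3.141e+00] j6 -2.11 F [0.6 0.2 0.1] w 73.3
white [494.  85.] [ 457   44   74   84 4521] [362.6 -55.1  58. ]
white [263. 137.] [250 125  27  26 560] [ 402.2 -231.3   58. ]
white [594. 223.] [ 535  180  105  102 6482] [474.7  54.9  58. ]
white [206. 203.] [192 190  30  28 605] [ 456.5 -282.6   58. ]
white [321. 204.] [308 190  26  29 565] [ 457.4 -186.2   58. ]
white [343. 272.] [323 261  38  20 537] [ 521.8 -167.    58. ]
([-0.6, -1.2, 0.4], np.float64(0.1))
```

View pics/w1.png

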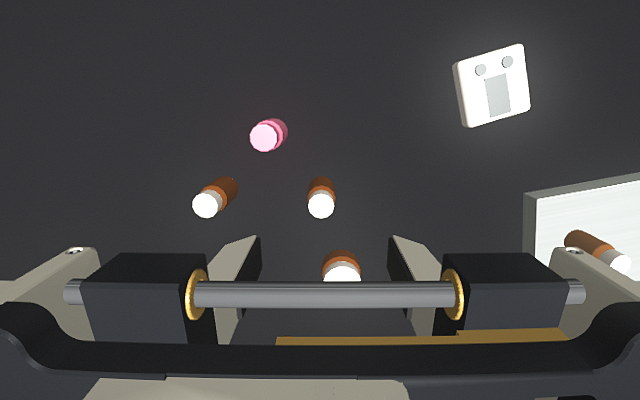

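Close view: vial 1 at (321,204) maps to (457,-186), agreeing with the top camera. Vial 2 is at (206,203), pink at (263,137) and the pot at (343,270). I'm descending on vial 1, gripping and lifting.

arm_command(
  increments=[0.2,1,-2.5,60,0,0.2,1,-2.5,90,0,0.2,1,-2.5,115,0,0.2,1,-2.5,115,0,1,1,-2.5,115,0,1,1,-2.5,115,0,1,1,-2.5,115,0,1,1,-2.5,115,0,1,1,-2.5,115,0,1,1,-2.5,115,0],
)

```text
time: 3.32
tool_pos: [458.9, -185.9, 25.8]
tcp_rot: [3.142, 0.0, -3.14]
contact_force: [-0.6, 0.4, 0.1]
grip_width: 24.8
```

Run:
```python
from h import *
o=sensors.get_obs();print(o['time'],o['tool_pos'],o['contact_force'],o['grip_width'])
t=np.array([532,184]);y=.19;Rz=R.from_euler('z',y).as_matrix()[:2,:2]
for p in([62,-60],[18,-95]): 
    w=t+Rz@p;print(w,go(o,[*w,29],np.pi+y))
```

```text
3.325 [ 458.91164871 -185.92504106   25.76363383] [-0.6241922   0.38636701  0.08663282] 24.783900713066622
[604.21579628 136.78899738] ([-145.7, 322.5, -3.2], np.float64(-10.8))
[567.61767125  94.10905777] ([-109.1, 279.9, -3.2], np.float64(-10.8))
```

arm_command(
  increments=[1,0,0,-60,0,1,0,0,-100,0,1,-146,322,-100,-11,1,-146,322,-100,-11,1,-146,322,-100,-11,1,-146,322,-100,-11,1,-146,322,-100,-11,1,-146,322,-100,-11,1,-146,322,-100,-11,1,-146,322,-100,-11],
)

```text
time: 4.58
tool_pos: [603.9, 135.8, 125.2]
tcp_rot: [-3.141, -0.001, -2.948]
contact_force: [0.1, -0.4, -0.4]
grip_width: 24.7
```

Run:
```python
from h import *
o,im,C=look('w2');
t=np.array([532,184]);y=.19;Rz=R.from_euler('z',y).as_matrix()[:2,:2]
w=t+Rz@[62,-60];print(go(o,[*w,29.8],np.pi+y))
# overlay: predicted tray corners/divider top z22, place point, d vial
P=[[*(t+Rz@p),22] for p in([-95,-140],[95,-140],[95,12],[-95,12])]
cv2.polylines(im,[proj(C,P).astype(int)],True,(0,0,255),1)
for p,z in(([62,-60],3),([18,-95],3),([-31,-86],61),([0,75],113)):
    q=proj(C,[[*(t+Rz@p),z]])[0];cv2.circle(im,tuple(int(v) for v in q),4,(0,255,0),1)
cv2.imwrite('pics/w2o.png',im)
```

```text
t 4.58 [603.9 135.8 125.2] [-3.141e+00 -1.000e-03 -2.948e+00] j6 -1.67 F [ 0.1 -0.4 -0.4] w 24.7
([-0.7, 0.9, 95.4], np.float64(0.2))
```

View pics/w2o.png

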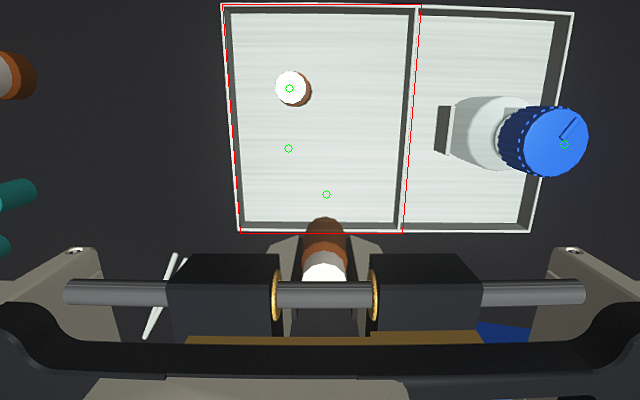

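The predicted tray outline, divider and place points overlay the image well. Tray vial is at (292,88), blue cap at (555,140) with its mark near (568,127). I'm lowering, releasing and rising.

arm_command(
  increments=[1,0,1,50,0,1,0,1,80,0,1,0,1,90,0,1,0,1,95,0,1,0,1,95,0,0.45,0,1,95,0,0.45,0,1,95,0,0.45,0,1,95,0,0.45,0,1,70,0,0.45,0,1,10,0,0.45,0,1,-15,0,0.45,0,1,-15,0],
)

```text
time: 6.12
tool_pos: [605.5, 137.5, 143.3]
tcp_rot: [-3.141, 0.005, -2.948]
contact_force: [0.0, 0.5, -0.6]
grip_width: 50.5
```

Run:
```python
from h import *
o,im,C=look('w3');whites(im,C,61)
print(go(o,[458.5,-283,140],np.pi))
```

```text
t 6.12 [605.5 137.5 143.3] [-3.141  0.005 -2.948] j6 -1.66 F [ 0.   0.5 -0.6] w 50.5
white [448. 110.] [  225     5   334   218 24091] [510.9 214.6  61. ]
white [318. 111.] [  235    15   167   203 29884] [531.2 117.1  61. ]
white [ 7. 73.] [  0  50  17  44 567] [ 546.1 -126.6   61. ]
([225.2, -384.4, 2.3], np.float64(11.1))
```

arm_command(
  increments=[0.2,225,-384,2,11,0.2,225,-384,2,11,0.2,225,-384,2,11,0.2,225,-384,2,11,0.2,225,-384,2,11,0.2,225,-384,2,11,0.2,225,-384,2,11,0.2,225,-384,2,11,0.2,225,-384,2,11,0.2,225,-384,2,11],
)

```text
time: 7.42
tool_pos: [457.4, -281.1, 138.0]
tcp_rot: [3.14, -0.001, -3.139]
contact_force: [-0.3, 0.1, 0.2]
grip_width: 73.7
```

Run:
```python
from h import *
o,im,C=look('w4');whites(im,C,58)
T=imaging.capture('top');S=imaging.capture('side')
cv2.imwrite('pics/ts1.png',np.hstack([cv2.resize(T[150:250,230:340],(440,400)),cv2.resize(S[160:260,250:360],(360,400))]))
```

```text
t 7.42 [ 457.4 -281.1  138. ] [ 3.140e+00 -1.000e-03 -3.139e+00] j6 -2.27 F [-0.3  0.1  0.2] w 73.7
white [594.  91.] [ 556   51   75   81 4800] [363.  -74.5  58. ]
white [387. 139.] [370 123  33  32 699] [ 401.2 -233.4   58. ]
white [ 48. 276.] [   0  165  101  176 5842] [ 526.  -540.7   58. ]
white [619. 253.] [ 558  191   82  110 2654] [501.9 -11.3  58. ]
white [321. 207.] [308 192  27  30 623] [ 456.9 -284.6   58. ]
white [229. 260.] [ 207  235   49   46 1233] [ 506.3 -365.3   58. ]
white [419. 260.] [ 393  235   49   46 1204] [ 506.  -198.3   58. ]
white [330. 285.] [270 285 122   1 122] [ 531.4 -276.1   58. ]
white [576. 295.] [565 285  21  20 315] [545.2 -41.9  58. ]
white [313. 303.] [ 193  287  263   57 6557] [ 550.9 -292.5   58. ]
white [246. 389.] [  83  377  327   23 6628] [ 659.  -363.2   58. ]
```

View pics/ts1.png

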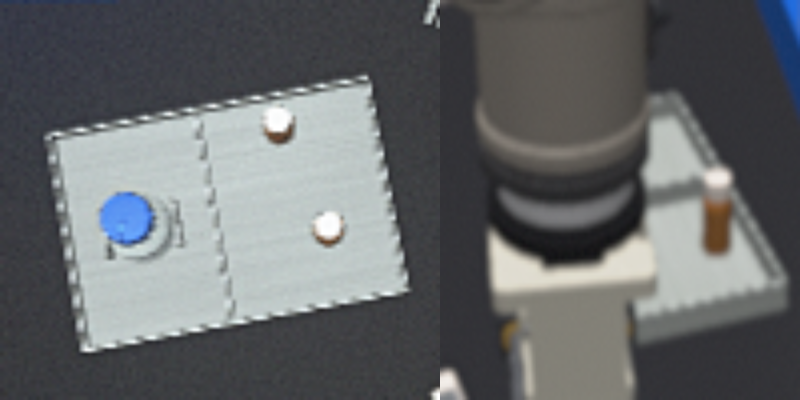

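Left crop (top): the placed vial stands in the bay at (278,125) beside the original at (328,227). The side crop shows it upright at (717,212). Vial 2 measures (457,-284), so I'm descending and gripping.

arm_command(
  increments=[0.2,0,-2.5,60,0,0.2,0,-2.5,90,0,0.2,0,-2.5,113,0,0.2,0,-2.5,113,0,1,0,-2.5,113,0,1,0,-2.5,113,0,1,0,-2.5,113,0,1,0,-2.5,113,0,1,0,-2.5,113,0],
)

```text
time: 8.7
tool_pos: [457.2, -285.3, 25.8]
tcp_rot: [-3.142, 0.0, -3.14]
contact_force: [-0.0, 0.5, 0.1]
grip_width: 28.3
```

Run:
```python
from h import *
o=sensors.get_obs();print(o['time'],o['tool_pos'],o['contact_force'],o['grip_width'])
print(go(o,[567.6,94.1,29],np.pi+.19))
```

```text
8.7 [ 457.24120555 -285.33336884   25.84982458] [-0.00410988  0.52281221  0.103579  ] 28.318600863943693
([-110.8, 379.3, -3.1], np.float64(-10.8))
```

arm_command(
  increments=[1,0,0,0,0,1,0,0,0,0,1,0,0,-50,0,1,0,0,-100,0,1,-111,379,-100,-11,1,-111,379,-100,-11,1,-111,379,-100,-11,1,-111,379,-100,-11,1,-111,379,-100,-11,1,-111,379,-100,-11,1,-111,379,-100,-11,1,-111,379,-100,-11,1,-111,379,-100,-11],
)

```text
time: 10.32
tool_pos: [567.3, 92.5, 125.5]
tcp_rot: [-3.141, -0.001, -2.949]
contact_force: [-0.7, -0.2, -0.4]
grip_width: 24.9
```

Run:
```python
from h import *
o=sensors.get_obs();print(o['time'],o['tool_pos'],o['tcp_rot'],o['contact_force'],o['grip_width'])
print(go(o,[567.6,94.1,29.8],np.pi+.19))
```

```text
10.325 [567.34381576  92.53121295 125.51432481] [-3.14128228e+00 -8.34940535e-04 -2.94923280e+00] [-0.67640973 -0.15957865 -0.43483132] 24.8550262268561
([-0.6, 1.5, 95.7], np.float64(0.1))
```

arm_command(
  increments=[1,0,1.5,50,0,1,0,1.5,80,0,1,0,1.5,91,0,1,0,1.5,95.5,0,1,0,1.5,95.5,0,0.45,0,1.5,95.5,0,0.45,0,1.5,95.5,0,0.45,0,1.5,95.5,0,0.45,0,1.5,70,0,0.45,0,1.5,10,0,0.3,0,1.5,-50,0,0.3,0,1.5,-75,0,0.3,0,1.5,-75,0],
)

```text
time: 11.95
tool_pos: [568.5, 95.5, 203.0]
tcp_rot: [-3.141, 0.005, -2.948]
contact_force: [0.1, 0.1, 0.1]
grip_width: 64.3
```

Run:
```python
from h import *
o,im,C=look('w5')
print(o['joint_positions'].round(3) if hasattr(o['joint_positions'],'round') else o['joint_positions'])
print(go(o,[518,256,200],np.pi+.19))
```

```text
t 11.95 [568.5  95.5 203. ] [-3.141  0.005 -2.948] j6 -1.73 F [0.1 0.1 0.1] w 64.3
[ 0.033  0.452  1.421  0.     1.264 -1.731]
([18.6, 167.2, 2.8], np.float64(0.2))
```

View pics/w5.png

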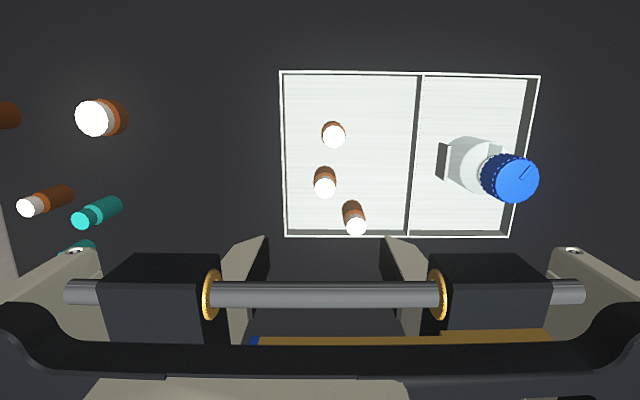

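Three vials stand in the bay at (333,134), (324,185) and (355,222). The blue cap is at (510,180) with its mark pointing up-right, and the spare, teals and tall bottle are at left. Next I'm moving above the cap with a CCW pre-turn, so one grip covers the whole turn.

arm_command(
  increments=[0.3,18.5,167,12,-40,0.3,18.5,167,12,-40,0.3,18.5,167,12,-40,0.3,18.5,167,12,-40,0.3,18.5,167,12,-40,0.3,18.5,167,12,-40,0.3,18.5,167,12,-40],
)

```text
time: 12.88
tool_pos: [517.3, 255.0, 188.3]
tcp_rot: [3.141, -0.001, -2.253]
contact_force: [0.5, -0.6, 0.7]
grip_width: 64.3
```

```bash
cat > cap.py <<'E'
from h import *
import sys
n=sys.argv[1];z=float(sys.argv[2])
o,im,C=look(n)
h=cv2.cvtColor(im,cv2.COLOR_BGR2HSV)
m=(abs(h[...,0].astype(int)-108)<14)&(h[...,1]>120)&(h[...,2]>60)
for c,s in blobs(m,400):print('blue',c.round(0),s,cast(C,c,z)[0].round(1))
# top face: bright blue
top=m&(h[...,2]>170)
for c,s in blobs(top,300):
    print('top',c.round(0),s)
    l=cv2.connectedComponents(top.astype(np.uint8))[1];mm=(l==l[int(c[1]),int(c[0])]).astype(np.uint8)
    k=max(cv2.findContours(mm,0,1)[0],key=cv2.contourArea)
    if len(k)>20:
        w=cast(C,cv2.convexHull(k)[:,0],z)[:,:2];(x,y),r=cv2.minEnclosingCircle(w.astype(np.float32));print('  circle',round(x,1),round(y,1),round(r,1))
x0,y0=proj(C,[[518,256,z]])[0].astype(int)
cr=im[max(0,y0-80):y0+80,max(0,x0-110):x0+110];cv2.imwrite(f'pics/{n}c.png',cv2.resize(cr,None,fx=3,fy=3))
print('crop org',max(0,x0-110),max(0,y0-80))
E
python3 cap.py w6 113
```

```text
t 12.88 [517.3 255.  188.3] [ 3.141e+00 -1.000e-03 -2.253e+00] j6 -2.13 F [ 0.5 -0.6  0.7] w 64.3
blue [324. 205.] [ 300  178   49   53 1993] [515.1 250.4 113. ]
blue [ 36. 229.] [   0  200   87   61 2477] [724.1 109.8 113. ]
blue [253. 333.] [241 319  30  26 425] [647.9 307.3 113. ]
top [324. 207.] [ 300  183   49   48 1750]
  circle 516.4 252.2 20.4
crop org 215 131
```

View pics/w6c.png

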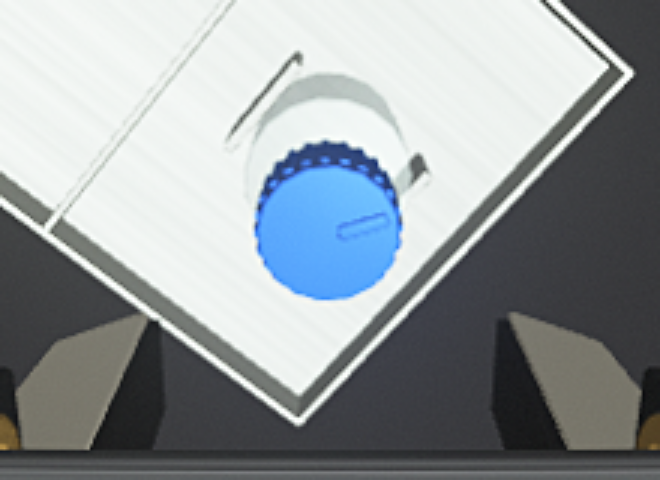

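The cap is at crop (329,231), full image (325,208), with its mark pointing right. The wrist estimate (516,252) and the tray estimate (518,257) differ by about 5 mm. I'll take one more view at a different yaw to separate out the camera bias.

arm_command(
  increments=[0.3,0,0,0,100,0.3,0,0,0,100,0.3,0,0,0,100,0.3,0,0,0,100,0.3,0,0,0,100,0.3,0,0,0,100,0.3,0,0,0,100,0.3,0,0,0,100,0.3,0,0,0,100,0.3,0,0,0,100,0.3,0,0,0,100,0.3,0,0,0,100],
)

```text
time: 14.42
tool_pos: [517.3, 255.5, 188.7]
tcp_rot: [3.141, -0.0, 2.288]
contact_force: [0.2, -0.5, 0.3]
grip_width: 64.3
```

```bash
python3 cap.py w7 113
```

```text
t 14.43 [517.3 255.5 188.7] [ 3.141 -0.     2.288] j6 -0.39 F [ 0.2 -0.5  0.3] w 64.3
blue [577. 197.] [  467    97   173   180 13267] [669.6 400.6 113. ]
blue [324. 205.] [ 299  179   50   52 1991] [514.8 257.3 113. ]
top [591. 215.] [ 517  143  123  133 5860]
  circle 684.3 398.7 65.8
top [323. 207.] [ 299  184   50   47 1772]
  circle 516.2 255.5 20.7
crop org 215 128
```

Combining the two yaws gives a cap centre of about (517.7,254.0), with the wrist-camera bias about 2 mm along tool x. The top camera's (518,255) agrees. I'm turning back, descending and gripping.

arm_command(
  increments=[0.3,-1.2,-0.6,0,-100,0.3,-1.2,-0.6,0,-100,0.3,-1.2,-0.6,0,-100,0.3,-1.2,-0.6,0,-100,0.3,-1.2,-0.6,0,-100,0.3,-1.2,-0.6,0,-100,0.3,-1.2,-0.6,0,-100,0.3,-1.2,-0.6,0,-100,0.3,-1.2,-0.6,20,-100,0.3,-1.2,-0.6,50,-100,0.3,-1.2,-0.6,80,-100,0.3,-1.2,-0.6,95,-100,0.3,-1.2,-0.6,105.5,-100,0.3,-1.2,-0.6,105.5,-100,1,-1.2,-0.6,105.5,-100,1,-1.2,-0.6,105.5,-100,1,-1.2,-0.6,105.5,-100,1,-1.2,-0.6,105.5,-100,1,-1.2,-0.6,105.5,-100],
)

```text
time: 16.85
tool_pos: [517.3, 254.9, 83.7]
tcp_rot: [3.141, 0.001, -2.25]
contact_force: [-4.1, 2.8, 5.5]
grip_width: 39.5
```

```bash
cat > st.py <<'E'
from h import *
o=sensors.get_obs();print(round(o['time'],2),np.round(o['tool_pos'],2),'yaw',round(np.degrees(o['tcp_rot'][2]),2),'j6',round(o['joint_positions'][5],3),'F',np.round(o['contact_force'],1),'M',np.round(o['moment'],3),'tau6',round(o['tau'][5],3),'w',round(o['grip_width'],2))
E
python3 st.py
```

```text
16.85 [517.3  254.87  83.75] yaw -128.91 j6 -2.138 F [-4.1  2.8  5.5] M [ 0.561  0.652 -0.078] tau6 -0.035 w 39.51
```

arm_command(
  increments=[1,0,0,0.11,10,1,0,0,0.22,20,1,0,0,0.33,30,1,0,0,0.44,40,1,0,0,0.55,50,1,0,0,0.66,60,1,0,0,0.77,70,1,0,0,0.88,80,1,0,0,1.0,90,1,0,0,1.1,100,1,0,0,1.2,110,1,0,0,1.33,120,1,0,0,1.33,120],
)

```text
time: 18.48
tool_pos: [517.3, 254.9, 82.4]
tcp_rot: [3.141, -0.001, 1.937]
contact_force: [-3.6, 3.8, 5.9]
grip_width: 39.4
```

```bash
python3 st.py; python3 cap.py w8 112
```

```text
18.48 [517.31 254.88  82.39] yaw 110.97 j6 -0.042 F [-3.6  3.8  5.9] M [ 0.402  0.731 -0.06 ] tau6 0.703 w 39.37
t 18.48 [517.3 254.9  82.4] [ 3.141e+00 -1.000e-03  1.937e+00] j6 -0.04 F [-3.6  3.8  5.9] w 39.4
blue [610. 207.] [ 542   99   98  182 7910] [628.4 337.1 112. ]
blue [324. 255.] [ 284  222   81   60 3965] [512.7 267.4 112. ]
top [631. 261.] [615 234  25  47 628]
  circle 660.8 320.7 13.7
top [324. 264.] [ 284  242   80   39 2511]
  circle 515.8 259.0 19.4
crop org 215 198
```

arm_command(
  increments=[1,0,0,0.09,8,1,0,0,0.18,16,1,0,0,0.18,16],
)

```text
time: 18.9
tool_pos: [517.3, 254.9, 82.2]
tcp_rot: [3.141, -0.001, 1.658]
contact_force: [-4.4, 3.2, 5.1]
grip_width: 39.6
```

```bash
python3 st.py
```

```text
18.9 [517.29 254.9   82.22] yaw 94.99 j6 0.237 F [-4.4  3.2  5.1] M [0.414 0.757 0.003] tau6 0.543 w 39.63
```

arm_command(
  increments=[1,0,0,0.09,8,1,0,0,0.18,16,1,0,0,0.18,16],
)

```text
time: 19.27
tool_pos: [517.2, 254.3, 82.0]
tcp_rot: [-3.141, 0.001, 1.38]
contact_force: [-3.6, 0.4, 7.1]
grip_width: 39.4
```

```bash
python3 st.py
```

```text
19.27 [517.18 254.27  82.01] yaw 79.08 j6 0.515 F [-3.6  0.4  7.1] M [-0.024  0.802  0.388] tau6 1.019 w 39.41
```

Run:
```python
from h import *
o,im,C=look('w9')
a=cv2.imread('pics/w8.png')
cv2.imwrite('pics/cmp.png',np.hstack([cv2.resize(x[215:305,264:384],None,fx=3.3,fy=3.3,interpolation=cv2.INTER_CUBIC) for x in(a,im)]))
```

```text
t 19.27 [517.2 254.3  82. ] [-3.141e+00  1.000e-03  1.380e+00] j6 0.52 F [-3.6  0.4  7.1] w 39.4
```

View pics/cmp.png

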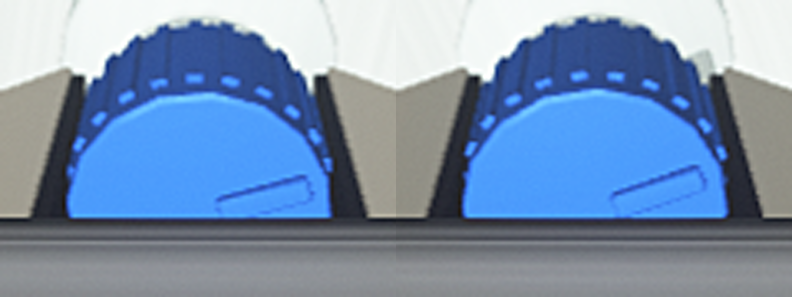

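The bar on the cap moved a few degrees CCW relative to the jaws: about 14° in the left image, about 18° in the right. Together with Mz going from 0 to 0.39 N m, that suggests the stop. I'll confirm with a small further turn and a numeric mark angle.

arm_command(
  increments=[1,0,0,0,5,1,0,0,0,10,1,0,0,0,10],
)

```text
time: 19.7
tool_pos: [517.0, 254.1, 81.8]
tcp_rot: [-3.141, 0.001, 1.206]
contact_force: [-3.9, 0.1, 4.7]
grip_width: 39.2
```

```bash
cat > mark.py <<'E'
from h import *
import sys
def mark(im,o,z):
    C=cam('wrist',o);h=cv2.cvtColor(im,cv2.COLOR_BGR2HSV)
    g=h[...,2].astype(np.float32)
    x0,y0=proj(C,[[*CAP,z]])[0]
    bh=cv2.morphologyEx(h[...,2],cv2.MORPH_BLACKHAT,np.ones((7,7),np.uint8))
    blue=(abs(h[...,0].astype(int)-108)<14)&(h[...,2]>120)
    face=cv2.erode(cv2.morphologyEx(blue.astype(np.uint8),cv2.MORPH_CLOSE,np.ones((9,9))),np.ones((7,7)))
    m=(bh>14)&(face>0); m[:240]=0;m[281:]=0;m[:,:280]=0;m[:,370:]=0
    p=np.argwhere(m)[:,::-1]
    w=cast(C,p,z)[:,:2]-CAP
    M=R.from_euler('xyz',o['tcp_rot']).as_matrix()
    t=np.c_[w,np.zeros(len(w))]@M
    c=t.mean(0);ev=np.linalg.eigh(np.cov(t[:,:2].T))[1][:,1]
    if ev@c[:2]<0: ev=-ev
    print(len(p),'mark centre in tool',c[:2].round(1),'pos angle',np.degrees(np.arctan2(c[1],c[0])).round(1),'axis angle',np.degrees(np.arctan2(ev[1],ev[0])).round(1))
CAP=np.array([517.5,254.3])
E
python3 st.py
python3 - <<'E'
from mark import *
o,im,C=look('w10')
for n,p,r in(('w8',[517.31,254.88,82.39],[3.141,-.001,1.937]),('w9',[517.18,254.27,82.01],[-3.141,.001,1.380])):
    mark(cv2.imread(f'pics/{n}.png'),dict(tool_pos=p,tcp_rot=r),112)
mark(im,o,112)
E
```

```text
19.7 [517.05 254.14  81.81] yaw 69.11 j6 0.689 F [-3.9  0.1  4.7] M [-0.106  0.713  0.452] tau6 0.801 w 39.21
t 19.7 [517.  254.1  81.8] [-3.141e+00  1.000e-03  1.206e+00] j6 0.69 F [-3.9  0.1  4.7] w 39.2
402 mark centre in tool [17.4  3.5] pos angle 11.3 axis angle -77.9
391 mark centre in tool [17.3  2.5] pos angle 8.1 axis angle -80.1
399 mark centre in tool [17.5  2.5] pos angle 8.2 axis angle 97.4
```

Run:
```python
from h import *
D={'w8':([517.31,254.88,82.39],[3.141,-.001,1.937]),'w9':([517.18,254.27,82.01],[-3.141,.001,1.380]),'w10':([517.05,254.14,81.81],[-3.141,.001,1.206])}
tiles=[]
for n,(p,r) in D.items():
    im=cv2.imread(f'pics/{n}.png');C=cam('wrist',dict(tool_pos=p,tcp_rot=r))
    v=cv2.cvtColor(im,cv2.COLOR_BGR2GRAY)
    bh=cv2.morphologyEx(v,cv2.MORPH_BLACKHAT,np.ones((7,7),np.uint8))
    m=np.zeros_like(v);m[262:280,324:361]=1
    ys,xs=np.where((bh>12)&(m>0))
    w=cast(C,np.c_[xs,ys],112); M=R.from_euler('xyz',r).as_matrix(); t=(w-np.array(p))@M
    l=cv2.fitLine(t[:,:2].astype(np.float32),cv2.DIST_HUBER,0,.01,.01).ravel()
    print(n,len(xs),'line dir deg',np.degrees(np.arctan2(l[1],l[0])).round(1)%180,'img c',xs.mean().round(1),ys.mean().round(1),'tool',t[:,:2].mean(0).round(1))
    tiles.append(cv2.resize(im[235:285,284:364],None,fx=3.3,fy=6,interpolation=cv2.INTER_CUBIC))
cv2.imwrite('pics/cmp2.png',np.hstack(tiles))
```

```text
w8 102 line dir deg 74.5 img c 346.2 272.2 tool [ 4.7 11.4]
w9 103 line dir deg 70.5 img c 344.9 270.5 tool [ 5.9 10.7]
w10 104 line dir deg 66.1 img c 341.6 268.6 tool [7.1 9.1]
```

View pics/cmp2.png

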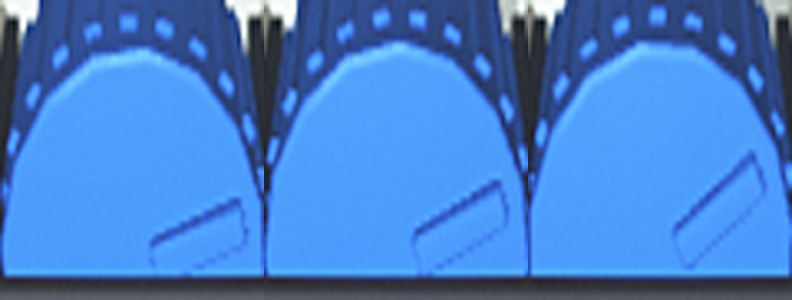

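The bar lags the jaws progressively across the three frames. Its world angle is unchanged over the last 10° of turn (-18.0°, then -17.1°, versus -43.4° before). Total travel is about 145° = 2.54 rad, within 2.4 to 4.2, so the cap is bottomed out. Now I'm backing off 90°.

arm_command(
  increments=[1,0,0,-0.1,-9,1,0,0,-0.2,-18,1,0,0,-0.3,-27,1,0,0,-0.4,-36,1,0,0,-0.5,-45,1,0,0,-0.6,-54,1,0,0,-0.7,-63,1,0,0,-0.8,-72,1,0,0,-0.9,-81,1,0,0,-1,-90.5,1,0,0,-1,-90.5,1,0,0,-1,-90.5],
)

```text
time: 21.25
tool_pos: [518.1, 254.6, 82.8]
tcp_rot: [3.141, 0.001, 2.782]
contact_force: [0.6, 2.6, 3.7]
grip_width: 39.4
```

```bash
python3 st.py
python3 - <<'E'
from h import *
o,im,C=look('w11')
D={'w10':([517.05,254.14,81.81],[-3.141,.001,1.206],112),'w11':(o['tool_pos'],o['tcp_rot'],112.5)}
tiles=[]
for n,(p,r,z) in D.items():
    im=cv2.imread(f'pics/{n}.png');C=cam('wrist',dict(tool_pos=p,tcp_rot=r))
    v=cv2.cvtColor(im,cv2.COLOR_BGR2GRAY);bh=cv2.morphologyEx(v,cv2.MORPH_BLACKHAT,np.ones((7,7),np.uint8))
    m=np.zeros_like(v);m[255:280,324:358]=1
    ys,xs=np.where((bh>12)&(m>0));t=(cast(C,np.c_[xs,ys],z)-np.array(p))@R.from_euler('xyz',r).as_matrix();c=t.mean(0)
    a=np.degrees(np.arctan2(c[1],c[0]));print(n,len(xs),c[:2].round(1),'tool ang',a.round(1),'world CW',(a-np.degrees(r[2])).round(1))
    tiles.append(cv2.resize(im[235:285,284:364],None,fx=2.4,fy=5,interpolation=cv2.INTER_CUBIC))
T=imaging.capture('top')[130:260,230:450]
cv2.imwrite('pics/fin.png',np.hstack([cv2.resize(T,(400,250)),*tiles]))
E
```

```text
21.25 [518.09 254.62  82.84] yaw 159.4 j6 -0.887 F [0.6 2.6 3.7] M [ 0.477 -0.047  0.048] tau6 0.013 w 39.37
t 21.25 [518.1 254.6  82.8] [3.141e+00 1.000e-03 2.782e+00] j6 -0.89 F [0.6 2.6 3.7] w 39.4
w10 119 [7.6 8.2] tool ang 47.3 world CW -21.8
w11 112 [6.7 7.5] tool ang 48.4 world CW -111.0
```

View pics/fin.png

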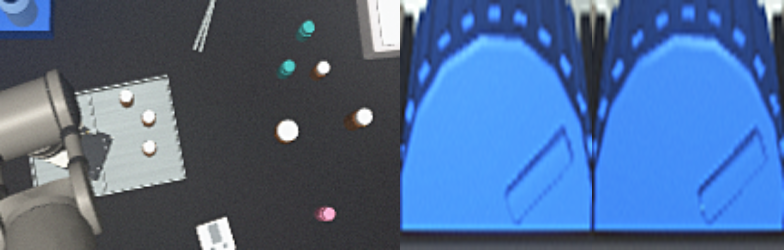

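The three vials in the bay stand at (126,97), (149,118) and (149,148). The spare and the bystanders are unmoved. The bar kept its place in the jaws through the back-off: 90.3° by tool yaw, 89.2° by the mark. I'm handing in while still gripping.

```bash
python3 -c "
from plant import ticket
print(ticket.close_job())"
```

```text
the job is handed in; nothing more can be done
None
```

The job is handed in, at about 21 s of the 61 s allowed. The arm was still gripping the cap at the quarter-turn-open position.

- **Vials:** I moved the two nearer amber vials into the bay, so three stand there. The last top view shows the spare, pot, tall bottle, forceps and the turquoise and pink look-alikes where they were. The arm hides the wash bottle in that view, but I never went near it.
- **Bottoming out:** I turned the cap about 145° (2.54 rad) clockwise to the stop. The moment rose to 0.45 N m, and the mark stood still while the jaws slipped about 16° on the cap.
- **Back-off:** The tool turned back 90.3°. The mark on the cap shows 89.2°, and the 1° difference is within what I can read from the picture. The grip opening read 39.4 mm at the end.
- **Disagreement along the way:** My first cap position estimates differed by about 5 mm. I resolved this with a second wrist view at another angle before gripping.

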